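Grade chestnuts and rest the sieve across the rinse pan

ROBOT

A 7-joint arm with a two-finger parallel gripper is mounted at the origin on the work surface. World frame = base frame: x ahead of the robot, y to its left, z up, the work surface at z = 0. Lengths are in m, angles in rad, forces in N, time in s.
With the tool pointing down it reaches from about 0.4 to 0.85 m from the base axis. Payload 10.4 kg.
Tool frame: the origin (TCP) lies on the mounting face of the last link; the fingertips stand 173 mm ahead of it and the grasp point (between the pads) lies 155 mm ahead of it; z points along the fingers, y is the line along which they close (so a half turn about z gives the same grasp; the last joint's range is limited). The gripper opens to 85 mm and grips with 20 to 120 N. Pads are 22 mm wide; open, the fingers measure 114 mm over their backs; the gripper's body (76 mm by 85 mm) begins 54 mm behind the grasp point. The pads swing forward as they close: fully open they stand 13 mm farther back than shut.
Start: joints at [-1.249, 0.332, -0.065, 1.46, 0.022, 1.35, -0.088], TCP at [0.211, 0.588, 0.405] pointing down, gripper open.
Joint ranges: [-2.6, 2.6], [-0.5, 2.12], [-1.47, 1.34], [0.16, 2.42], [-1.27, 4.41], [0.06, 2.06], [-2.6, 2.6]. Speed limits (rad/s): [2.22, 2.22, 2.79, 2.79, 3.14, 3.14, 3.14].

INTERFACE

Orientations are given as [roll, pitch, yaw] about the fixed x, y, z axes, in that order (R = Rz(yaw) Ry(pitch) Rx(roll)).
In Python, from workcell import readout, vision, bot gives the robot as it stands.
- The arm moves only by the tool carry_out, never from a script. Its argument "moves" is one flat list of numbers, 5 for each row, row after row: the finger opening in cm, from 0 to 8.54, then the shift along the tool's x, y, z in cm, then the turn about the tool's z in degrees. In form: [jaw, x, y, z, turn, jaw, x, y, z, turn, ...]. A call has 1 to 12 rows; each row shifts and turns the commanded pose from where the row before left it, along the tool's axes as they then stand; what a row does not reach is not made up. A row lasts 1/12 s, in which the tool goes at most 41.7 mm and 7.16 degrees, less where a joint would pass 70% of its speed; a pose out of reach is approached as far as the arm can. A call is refused whole if a number of a shift passes 4.17 or a number of a turn 7.16, either way. A call with a gripper value outside its range is refused whole. The fingers move at their own pace and stop on an object; "force" is the grip in N (left out, the last holds). Time passes only in rows, so rows that do not move let the fingers close. It gives the time, the measured TCP pose, the force, the opening and the grip force at its end, in the units of the state.
- readout.get_state(): the state, without advancing time (a new reading comes with each control period).
- vision.snapshot(name): name is "side" or "top" or "wrist"; returns the picture (480x640x3 uint8, red, green, blue); there is no depth.
- vision.calibration(name): a dict with "camera_matrix" (3x3 intrinsics, pixels), "k1" (the pictures are not rectified: a ray, as slopes to the right and down, at radius r is drawn at 1 + k1 r^2 times it, then the intrinsics apply), "R" (3x3) and "t" (3): a world point X has camera coordinates R X + t. Camera axes: x right, y down, z forward; pixel columns grow to the right and rows downward; lengths in m; the calibration is good to about 2 mm. A picture is of the moment at which its call begins: read the wrist's pose just before it. calibration takes no time and is no camera call; for the wrist camera it gives the pose at the moment of the call.
- bot.job_done(): hands the job in; it is judged then, once.
Trained networks look in the newest picture that a camera, given by its name, has taken for a name from the list of things; names that differ only in an ending like _2 or _b are one class to them, and where a whole thing is asked for, a point or a joint stands for the part that bears it (a point fixed in the world has none). Each returns a list of dicts, best first, with "confidence" (0 to 1); they miss things now and then, are a little off and sometimes report something else, mostly with a low value. They report only what shows in the picture. A call takes as long as a camera call. They do not tell look-alikes from the thing itself.
- vision.recognise(label, camera): "bbox" ([centre column, centre row, width, height] in pixels, round what is visible of it).
The state is a dict: "time": time; "joint_pos": joint angles; "joint_velocities": joint speeds; "tau": joint torques, N m; "position": TCP position; "eef_rot": TCP orientation; "force": force on the tool from outside, world axes, zero at the start; "torque": the same for the moment, N m; "gripper_width": finger opening in m; "grasp_force": force on a finger pad.
Only numpy, scipy, OpenCV 4.12 (cv2) and the standard library are available. Lean on these libraries where they do the work, as an engineer would, in place of code of your own. Each camera call takes 0.05 s, during which the arm holds its last target. There are 200 camera calls.

TASK

Lift the sieve by its grip and shake it side to side just above its tray until all the small chestnuts have dropped through into the tray, keeping every large one in the sieve. Then set the sieve down gently across the rinse pan, bridging it from one long rim to the other: level, square to the pan, overhanging both sides about equally and about midway along it. Leave it resting there, and do not disturb the jar, bowl and spatula.

Things in the scene. Friction and masses are not known exactly. Their poses are not given: they have to be found in the camera images.
- sieve: the hand sieve: an open-topped stainless frame 208 mm long (its x), 128 mm wide (its y), 60 mm high, walls 3 mm, about 0.45 kg, with a perforated floor and a fixed hoop of 8 mm rod over its middle, in its y-z plane. It starts standing level in the tray, long side roughly along the tray's. Origin: centre of its footprint, at the frame's lower edge; z up
- sieve_plate (a point): the middle of the sieve's floor, 13 mm above the frame's lower edge: a 3 mm plate (underside 10 mm above that edge) with 5 x 3 round holes of 28 mm, 40 mm apart along the sieve's x and y, one at the centre
- sieve_grip (a point): the middle of the black grip at the top of the sieve's hoop, 125 mm above the frame's lower edge: a flat-sided bar 80 mm long along the sieve's y, 14 mm thick along its x, 22 mm high, rigid with the sieve; to be pinched from above across the 14 mm
- tray: the shallow stainless catch tray under the sieve, fixed: 310 mm (its x) by 220 mm (its y) over the rim, inside 296 by 206 mm, walls 40 mm high, floor 2 mm thick. Origin at the centre of its underside on the bench. It may stand at the left or the right of the pan
- pan: the deep stainless rinse pan, fixed and empty: 325 mm long (its x) by 176 mm wide (its y) over a flat rim that is 12 mm wide all round; the rim's top is 100 mm above the bench, so the opening between the two long rims is 152 mm. Origin at the centre of its underside on the bench
- small0: a small chestnut, 22 mm across and 21 mm high, 10 g, passes the sieve's holes; round, dark glossy brown, with a flat pale underside and a blunt point on top. Origin: centre of the flat underside, z through its point. Starts in the sieve, standing on the plate between four holes; it stays put in a smooth lift and rolls about when the sieve is shaken briskly by about 20 mm either way
- small1: a small chestnut, 22 mm across and 21 mm high, 10 g, passes the sieve's holes; round, dark glossy brown, with a flat pale underside and a blunt point on top. Origin: centre of the flat underside, z through its point. Starts in the sieve, standing on the plate between four holes; it stays put in a smooth lift and rolls about when the sieve is shaken briskly by about 20 mm either way
- small2: a small chestnut, 22 mm across and 21 mm high, 10 g, passes the sieve's holes; round, dark glossy brown, with a flat pale underside and a blunt point on top. Origin: centre of the flat underside, z through its point. Starts in the sieve, standing on the plate between four holes; it stays put in a smooth lift and rolls about when the sieve is shaken briskly by about 20 mm either way
- small3: a small chestnut, 22 mm across and 21 mm high, 10 g, passes the sieve's holes; round, dark glossy brown, with a flat pale underside and a blunt point on top. Origin: centre of the flat underside, z through its point. Starts in the sieve, standing on the plate between four holes; it stays put in a smooth lift and rolls about when the sieve is shaken briskly by about 20 mm either way
- large0: a large chestnut, 34 mm across and 32 mm high, 22 g, too big for the holes (it may hang 6 mm into one); round, dark glossy brown, with a flat pale underside and a blunt point on top. Origin: centre of the flat underside, z through its point. Starts in the sieve, standing on the plate between four holes; it stays put in a smooth lift and rolls about when the sieve is shaken briskly by about 20 mm either way
- large1: a large chestnut, 34 mm across and 32 mm high, 22 g, too big for the holes (it may hang 6 mm into one); round, dark glossy brown, with a flat pale underside and a blunt point on top. Origin: centre of the flat underside, z through its point. Starts in the sieve, standing on the plate between four holes; it stays put in a smooth lift and rolls about when the sieve is shaken briskly by about 20 mm either way
- large2: a large chestnut, 34 mm across and 32 mm high, 22 g, too big for the holes (it may hang 6 mm into one); round, dark glossy brown, with a flat pale underside and a blunt point on top. Origin: centre of the flat underside, z through its point. Starts in the sieve, standing on the plate between four holes; it stays put in a smooth lift and rolls about when the sieve is shaken briskly by about 20 mm either way
- large3: a large chestnut, 34 mm across and 32 mm high, 22 g, too big for the holes (it may hang 6 mm into one); round, dark glossy brown, with a flat pale underside and a blunt point on top. Origin: centre of the flat underside, z through its point. Starts in the sieve, standing on the plate between four holes; it stays put in a smooth lift and rolls about when the sieve is shaken briskly by about 20 mm either way
- jar: bystander: a closed clear jar, 68 mm across, 110 mm high, white cap; origin at the centre of its underside
- bowl: bystander: a white ceramic bowl, 100 mm across, 45 mm high; origin at the centre of its underside
- spatula: bystander: a spatula lying flat on the bench, handle to its -x; origin at the middle of its underside
Not all that is in view belongs to the job. What is shaped like the large1 but pink or red is not meant.

How it is judged:
By the outcome, as a careful person would: the job done as asked, in the order asked, and still so for the second after the job is handed in, with the robot touching nothing.
It also fails if it takes over 45 s, if anything falls off the work surface, if the arm or the gripper's body presses on something with over 40 N, if the wrist force passes 120 N, or if a joint passes its speed limit or range.

## Working session

There is one attempt and no reset: what is moved stays moved. The work goes in short steps, Python scripts to look and compute and a tool call to move; the robot and the scene stay as the last step left them, time stands still between calls to the robot, and variables do not carry over. Pictures are saved under pics/ and viewed, at most 10 in all, crops included, and the job is handed in when it is done.

Besides the shell and the picture viewer there is one more tool, called after "Request:" as name(argument=value, ...), one argument or row to a line, values as JSON. carry_out: Moves the arm, as the interface text tells. Its arguments: {"type":"object","properties":{"moves":{"type":"array","items":{"type":"number"}},"force":{"type":"number"}},"required":["moves"]}

```bash
mkdir -p pics; cat > h.py <<'E'
import numpy as np, cv2
from workcell import readout, vision, bot
def px(name,P):
    c=vision.calibration(name);P=np.atleast_2d(P);q=(np.array(c["R"])@P.T).T+np.array(c["t"])
    s=q[:,:2]/q[:,2:];s=s*(1+c["k1"]*(s**2).sum(1,keepdims=True))
    K=np.array(c["camera_matrix"]);return s@K[:2,:2].T+K[:2,2]
def ray(name,uv,z):
    c=vision.calibration(name);K=np.array(c["camera_matrix"]);uv=np.atleast_2d(uv).astype(float)
    d=(uv-K[:2,2])/np.diag(K)[:2];s=d.copy()
    for _ in range(20): s=d/(1+c["k1"]*(s**2).sum(1,keepdims=True))
    R=np.array(c["R"]);o=-R.T@np.array(c["t"]);D=np.c_[s,np.ones(len(s))]@R
    return o+D*((z-o[2])/D[:,2])[:,None]
def snap(name,f):
    im=vision.snapshot(name);cv2.imwrite(f"pics/{f}.png",im[:,:,::-1]);return im
E
python3 - <<'E'
from h import *
a=snap("top","top0");b=snap("side","side0")
cv2.imwrite("pics/both.png",cv2.resize(np.hstack([a,b])[:,:,::-1],(800,300)))
s=readout.get_state();print(s)
for n in["sieve","sieve_grip","tray","pan","jar","bowl","spatula"]:
    for cam in["top","side"]:
        print(n,cam,[(np.round(d["bbox"]),round(d["confidence"],2)) for d in vision.recognise(n,cam)[:2]])
for cam in["top","side"]: c=vision.calibration(cam);print(-np.array(c["R"]).T@c["t"],c["k1"])
E
```

```text
{'time': 0.1, 'joint_pos': array([-1.24859725,  0.33278668, -0.06469097,  1.4608279 ,  0.02162718,
        1.34992215, -0.0885205 ]), 'joint_velocities': array([-1.42447673e-03, -3.04487501e-03, -4.82910892e-05, -4.95884370e-03,
       -5.66526611e-04, -2.25009359e-04, -4.31302445e-04]), 'tau': array([ 1.45975275e-03, -6.26743627e+01,  4.92476625e-02, -3.92434573e+01,
        1.62486266e-02,  6.92560687e-03,  2.19116902e-05]), 'position': array([0.21121881, 0.58810718, 0.40402315]), 'eef_rot': array([-3.14034769e+00,  8.62123930e-05,  2.79678916e+00]), 'force': array([-0.52605712,  0.72243543,  1.1076057 ]), 'torque': array([ 0.00598463, -0.01149434,  0.00262389]), 'grasp_force': 0.0, 'gripper_width': 0.08526304462282171}
sieve top [(array([282., 254.,  89.,  58.]), 0.72)]
sieve side [(array([324., 240.,  69.,  87.]), 0.61)]
sieve_grip top [(array([280., 257.,  89.,  64.]), 0.93)]
sieve_grip side [(array([324., 241.,  69.,  82.]), 0.71), (array([314., 236.,   7.,   8.]), 0.43)]
tray top [(array([282., 256., 127.,  99.]), 0.73)]
tray side [(array([306., 175., 105.,  16.]), 0.6), (array([320., 247., 110., 109.]), 0.55)]
pan top [(array([446., 259.,  94., 140.]), 0.97)]
pan side [(array([350., 404., 224., 153.]), 0.8), (array([332., 219.,  18.,  10.]), 0.74)]
jar top [(array([389., 178.,  32.,  29.]), 0.58)]
jar side [(array([456., 325.,  42.,  59.]), 0.72), (array([334., 244.,  13.,  16.]), 0.28)]
bowl top [(array([327., 175.,  34.,  36.]), 0.96)]
bowl side [(array([437., 268.,  47.,  38.]), 0.82)]
spatula top [(array([185., 267.,  31., 104.]), 0.69)]
spatula side [(array([306., 175., 102.,  17.]), 0.77)]
[0.43890639 0.11885046 1.34699937] -0.0495527420515847
[ 0.48884425 -0.6495138   0.86612821] 0.005758347684292362
```

View pics/top0.png

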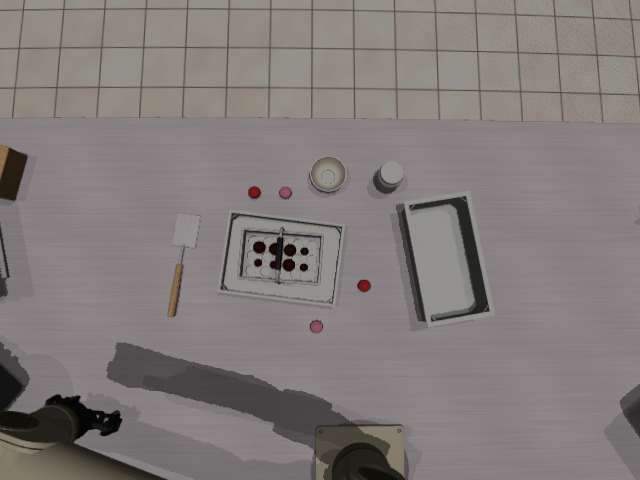

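View pics/side0.png

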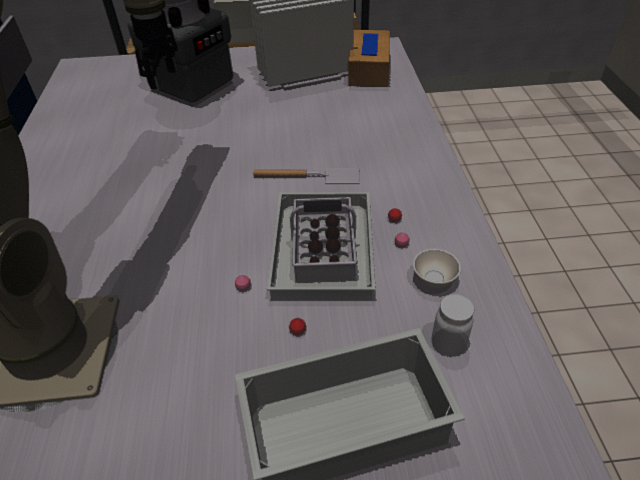

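The top view has +x up and +y left. The tray with the sieve is at (282,256) and the pan is at (446,259). The four loose red and pink balls at (254,192), (285,193), (364,285) and (316,326) are decoys lying on the bench. The dark chestnuts in the sieve are the ones meant. I'll enlarge to confirm this and get corners.

```bash
python3 - <<'E'
import cv2,numpy as np
a=cv2.imread("pics/top0.png")
s=cv2.resize(a[205:310,212:350],None,fx=4.3,fy=4.3,interpolation=cv2.INTER_CUBIC)
cv2.imwrite("pics/c1.png",cv2.resize(a[205:310,212:350],None,fx=5.7,fy=5.7,interpolation=cv2.INTER_CUBIC))
cv2.imwrite("pics/c2.png",cv2.resize(a[185:335,395:500],None,fx=4,fy=4,interpolation=cv2.INTER_CUBIC))
E
```

```text
(no output)
```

View pics/c1.png

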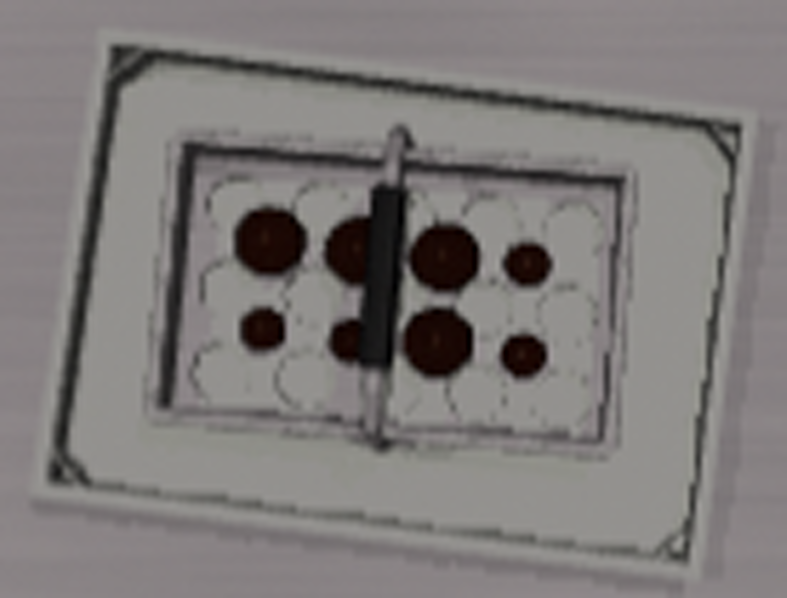

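View pics/c2.png

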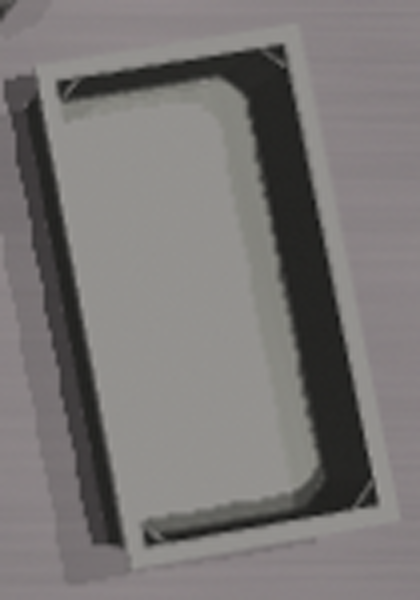

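The crop shows the eight dark chestnuts in the sieve, four large and four small. The grip is centred at crop (383,277). The pan rim corners in its crop are (38,66), (298,25), (400,518) and (130,568).

```bash
python3 - <<'E'
from h import *
def m(p,f,o): return (np.array(p)+.5)/f-.5+np.array(o)
def rect(n,uv,z):
    P=ray("top",uv,z)[:,:2]; e=lambda i,j:P[j]-P[i]
    print(n,"c",P.mean(0).round(4),"sides",[np.linalg.norm(e(i,(i+1)%4)).round(4) for i in range(4)],"ang",[np.degrees(np.arctan2(*e(i,(i+1)%4)[::-1])).round(1) for i in range(4)])
rect("sieve",m([(178,135),(632,172),(615,455),(150,415)],5.7,(212,205)),.062)
rect("grip",m([(373,185),(406,187),(392,367),(358,363)],5.7,(212,205)),.138)
rect("tray",m([(105,32),(758,112),(695,578),(30,497)],5.7,(212,205)),.04)
rect("pan",m([(38,66),(298,25),(400,518),(130,568)],4,(395,185)),.1)
c=readout.get_state();print(c["eef_rot"],np.degrees(c["eef_rot"][2]))
w=vision.calibration("wrist");print(w["R"],w["t"], -np.array(w["R"]).T@w["t"],w["camera_matrix"])
for l in ["jar","bowl","spatula"]:
  b=vision.recognise(l,"top")
  if b: print(l,ray("top",b[0]["bbox"][:2],.05 if l=="jar" else .02))
E
```

```text
sieve c [0.5581 0.2049] sides [np.float64(0.208), np.float64(0.1293), np.float64(0.2107), np.float64(0.1282)] ang [np.float64(-94.5), np.float64(176.6), np.float64(85.2), np.float64(-4.5)]
grip c [0.5589 0.2048] sides [np.float64(0.0142), np.float64(0.0775), np.float64(0.0146), np.float64(0.0767)] ang [np.float64(-93.3), np.float64(176.2), np.float64(83.4), np.float64(-4.1)]
tray c [0.556  0.2047] sides [np.float64(0.3069), np.float64(0.2181), np.float64(0.3065), np.float64(0.218)] ang [np.float64(-96.9), np.float64(172.1), np.float64(83.1), np.float64(-7.8)]
pan c [ 0.5522 -0.2241] sides [np.float64(0.1728), np.float64(0.3214), np.float64(0.1756), np.float64(0.3228)] ang [np.float64(-80.6), np.float64(-170.2), np.float64(99.9), np.float64(9.3)]
[ 3.14148150e+00 -6.50647293e-06  2.79678971e+00] 160.24424683518566
[[ 3.37108549e-01  9.41465742e-01  2.89204671e-04]
 [ 8.91614456e-01 -3.19357014e-01  3.20990279e-01]
 [ 3.02293710e-01 -1.07950708e-01 -9.47082445e-01]] [-0.62460908 -0.04194566  0.38125347] [0.13270989 0.61580899 0.37472326] [[418.97697611   0.         324.27931072]
 [  0.         418.97697611 237.33448843]
 [  0.           0.           1.        ]]
jar [[ 0.77070348 -0.08209775  0.05      ]]
bowl [[0.78603419 0.08406081 0.02      ]]
spatula [[0.53270999 0.46138734 0.02      ]]
```

Request:
carry_out(
  moves=[8.5, -3.5, -1.8, 0, 0, 8.5, -3.5, -1.8, 0, 0, 8.5, -3.5, -1.8, 0, 0, 8.5, -3.5, -1.8, 0, 0, 8.5, -3.5, -1.8, 0, 0, 8.5, -3.5, -1.8, 0, 0, 8.5, -3.5, -1.8, 0, 0, 8.5, -3.5, -1.8, 0, 0, 8.5, -3.5, -1.8, 0, 0, 8.5, -3.5, -1.8, 0, 0, 8.5, -3.5, -1.8, 0, 0, 8.5, -3.5, -1.8, 0, 0],
)

```text
time: 1.95
position: [0.5345, 0.2413, 0.405]
eef_rot: [3.141, 0.0, 2.797]
force: [1.4, 0.6, 0.6]
gripper_width: 0.0851
grasp_force: 0.0
```

Request:
carry_out(
  moves=[8.5, -1.5, -1.4, 0, -5, 8.5, -1.5, -1.0, 0, -5, 8.5, 0, 0, 0, -5, 8.5, 0, 0, 0, 0, 8.5, 0, 0, 0, 0],
)

```text
time: 2.37
position: [0.5547, 0.2115, 0.4047]
eef_rot: [3.141, -0.0, 3.056]
force: [-1.1, 0.9, -0.8]
gripper_width: 0.0852
grasp_force: 0.0
```

```bash
cat >> h.py <<'E'
def togo(T,psi):
    "shift in tool axes (cm) and turn (deg) to world TCP T, yaw psi deg"
    s=readout.get_state();y=s["eef_rot"][2];p=s["position"];d=np.array(T)-p
    c,n=np.cos(y),np.sin(y)
    print("at",p.round(4),np.degrees(y).round(2),"rot",s["eef_rot"].round(3),"t",round(s["time"],2),"shift cm",(100*np.array([c*d[0]+n*d[1],n*d[0]-c*d[1],-d[2]])).round(2),"turn",-((psi-np.degrees(y)+180)%360-180))
E
python3 - <<'E'
from h import *
im=snap("wrist","w1");togo([.5585,.2049,.282],175.6)
im=im[:,:,::-1].copy()
# predicted grip top corners & sieve rim for check
def box(c,a,L,W,z):
    a=np.radians(a);u=np.array([np.cos(a),np.sin(a)]);v=np.array([-u[1],u[0]])
    return [list(np.array(c)+i*L/2*u+j*W/2*v)+[z] for i,j in((-1,-1),(1,-1),(1,1),(-1,1))]
for b,col in((box([.5585,.2049],85.5,.014,.08,.138),(0,255,0)),(box([.5585,.2049],85.5,.208,.128,.062),(0,0,255))):
    cv2.polylines(im,[px("wrist",b).round().astype(int)],True,col,1)
cv2.imwrite("pics/w1o.png",im)
E
```

```text
at [0.5545 0.2119 0.4047] 175.13 rot [ 3.141 -0.     3.057] t 2.42 shift cm [-0.46 -0.66 12.27] turn -0.47391751423344886
```

View pics/w1o.png

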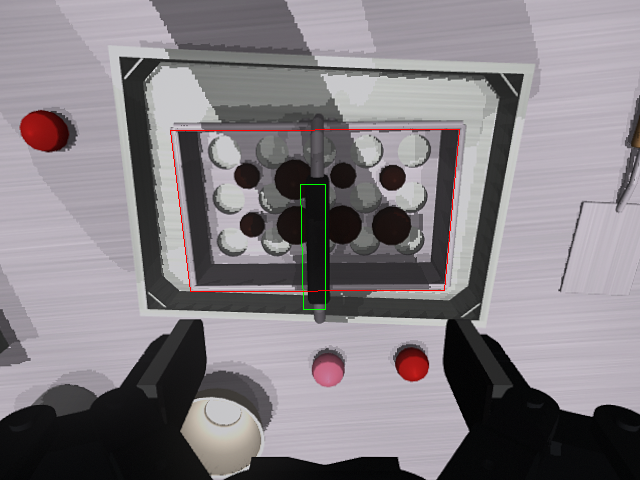

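The red/pink balls lie outside the tray. The grip shows at about (318,241), slightly up and right of my projection, so I'll split the difference and descend.

Request:
carry_out(
  moves=[8.5, -0.3, -0.6, 2.5, -0.4, 8.5, 0, 0, 3, 0, 8.5, 0, 0, 3, 0, 8.5, 0, 0, 2, 0, 8.5, 0, 0, 1, 0, 8.5, 0, 0, 0.7, 0, 8.5, 0, 0, 0, 0, 8.5, 0, 0, 0, 0],
)

```text
time: 3.08
position: [0.5576, 0.2055, 0.2838]
eef_rot: [3.141, 0.001, 3.065]
force: [0.7, 0.4, 0.1]
gripper_width: 0.0852
grasp_force: 0.0
```

```bash
python3 - <<'E'
from h import *
togo([.5567,.206,.282],175.6)
snap("wrist","w2")
E
```

```text
at [0.5576 0.2055 0.2838] 175.63 rot [3.141e+00 1.000e-03 3.065e+00] t 3.08 shift cm [0.1  0.05 0.18] turn 0.03059073055345607
```

View pics/w2.png

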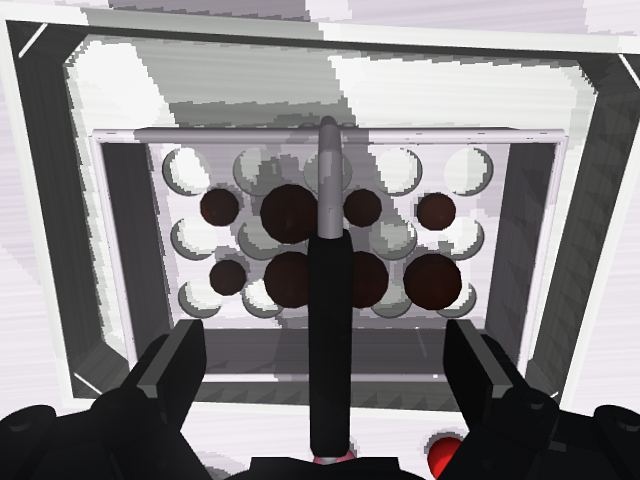

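The grip is centred between the open fingers: grip column ≈329, finger midline ≈325. I'll close on it.

Request:
carry_out(
  moves=[8.5, 0, 0.1, 0.2, 0, 5, 0, 0, 0, 0, 3, 0, 0, 0, 0, 1, 0, 0, 0, 0, 1, 0, 0, 0, 0, 1, 0, 0, 0, 0, 1, 0, 0, 0, 0, 1, 0, 0, 0, 0, 1, 0, 0, 0, 0, 1, 0, 0, 0, 0],
  force=90,
)

```text
time: 3.97
position: [0.5575, 0.2062, 0.2811]
eef_rot: [3.141, 0.0, 3.066]
force: [-0.7, 0.2, 4.5]
gripper_width: 0.0122
grasp_force: 88.9
```

Request:
carry_out(
  moves=[1, 0, 0, -0.2, 0, 1, 0, 0, -0.4, 0, 1, 0, 0, -0.6, 0, 1, 0, 0, -0.8, 0, 1, 0, 0, -0.8, 0, 1, 0, 0, -0.7, 0, 1, 0, 0, -0.5, 0, 1, 0, 0, -0.3, 0, 1, 0, 0, -0.2, 0, 1, 0, 0, 0, 0, 1, 0, 0, 0, 0],
)

```text
time: 4.88
position: [0.5574, 0.206, 0.3255]
eef_rot: [-3.142, -0.0, 3.066]
force: [-0.4, 0.3, -6.2]
gripper_width: 0.0123
grasp_force: 87.7
```

```bash
python3 - <<'E'
from h import *
togo([.5567,.206,.326],175.6)
a=snap("side","s1");b=snap("wrist","w3");c=snap("top","t3")
A=cv2.resize(a[150:330,230:410],(400,400),interpolation=cv2.INTER_CUBIC);B=cv2.resize(b,(400,300))
o=np.zeros((400,800,3),np.uint8);o[:,:400]=A;o[:300,400:]=B;cv2.imwrite("pics/m1.png",o[:,:,::-1])
E
```

```text
at [0.5574 0.206  0.3255] 175.65 rot [-3.142 -0.     3.066] t 4.88 shift cm [ 0.07 -0.01 -0.05] turn 0.047206709657871215
```

View pics/m1.png

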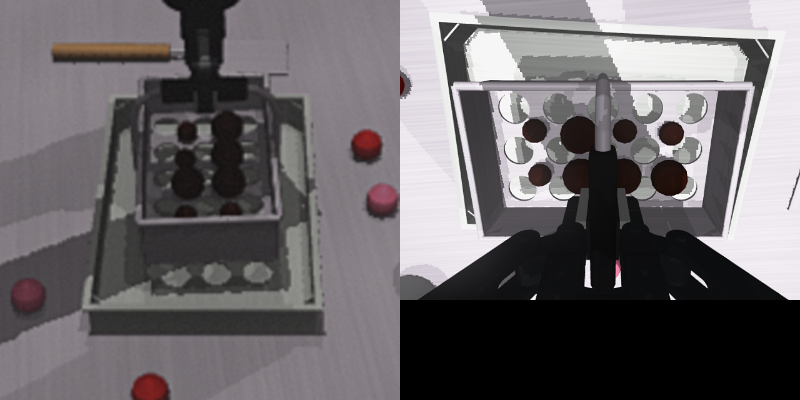

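The sieve is level and just above the tray rim, with all eight chestnuts still inside. I'll start shaking along tool y.

Request:
carry_out(
  moves=[1, 0, 2, 0, 0, 1, 0, -2, 0, 0, 1, 0, -2, 0, 0, 1, 0, 2, 0, 0, 1, 0, 2, 0, 0, 1, 0, -2, 0, 0, 1, 0, -2, 0, 0, 1, 0, 2, 0, 0, 1, 0, 2, 0, 0, 1, 0, -2, 0, 0, 1, 0, -2, 0, 0, 1, 0, 2, 0, 0],
)

```text
time: 6.03
position: [0.5586, 0.1976, 0.3255]
eef_rot: [-3.136, 0.0, 3.056]
force: [2.0, -2.7, -4.6]
gripper_width: 0.0125
grasp_force: 89.2
```

```bash
cat >> h.py <<'E'
def blobs(name="wrist",show=True):
    im=vision.snapshot(name)
    r=[]
    for k in ("small0","large0"):
        for d in vision.recognise(k,name): r.append((k,np.round(d["bbox"]).astype(int).tolist(),round(d["confidence"],2)))
    for x in r: print(*x)
    return im
E
python3 - <<'E'
from h import *
togo([.5567,.206,.326],175.6)
im=blobs();cv2.imwrite("pics/w4.png",im[:,:,::-1])
E
```

```text
at [0.5586 0.1976 0.3255] 175.1 rot [-3.136  0.     3.056] t 6.03 shift cm [ 0.27  0.82 -0.05] turn -0.4973845336736815
small0 [281, 292, 37, 37] 0.83
small0 [345, 167, 12, 27] 0.8
small0 [450, 170, 41, 39] 0.66
large0 [299, 248, 28, 57] 0.94
large0 [12, 131, 24, 48] 0.85
large0 [434, 317, 58, 58] 0.83
large0 [398, 178, 62, 60] 0.81
large0 [349, 429, 10, 28] 0.46
```

Request:
carry_out(
  moves=[1, 0.8, 2, 0, 0, 1, 0, -2, 0, 0, 1, 0, -2, 0, 0, 1, -0.8, 2, 0, 0, 1, -0.8, 2, 0, 0, 1, 0, -2, 0, 0, 1, 0, -2, 0, 0, 1, 0.8, 2, 0, 0, 1, 0.8, 2, 0, 0, 1, 0, -2, 0, 0, 1, 0, -2, 0, 0, 1, -0.8, 2, 0, 0],
)

```text
time: 7.18
position: [0.5576, 0.1978, 0.3255]
eef_rot: [-3.136, -0.001, 3.057]
force: [2.5, -2.3, -4.9]
gripper_width: 0.0127
grasp_force: 89.5
```

Request:
carry_out(
  moves=[1, -0.8, 2, 0, 0, 1, 0, -2, 0, 0, 1, 0, -2, 0, 0, 1, 0.8, 2, 0, 0, 1, 0.8, 2, 0, 0, 1, 0, -2, 0, 0, 1, 0, -2, 0, 0, 1, -0.8, 2, 0, 0, 1, -0.8, 2, 0, 0, 1, 0, -2, 0, 0, 1, 0, -2, 0, 0, 1, 0.8, 2, 0, 0],
)

```text
time: 8.18
position: [0.5595, 0.197, 0.3255]
eef_rot: [-3.136, 0.001, 3.055]
force: [1.1, -2.7, -5.1]
gripper_width: 0.0125
grasp_force: 89.7
```

Request:
carry_out(
  moves=[1, 0, 0, 0, 0, 1, 0, 0, 0, 0, 1, 0, 0, 0, 0],
)

```text
time: 8.43
position: [0.5574, 0.206, 0.3256]
eef_rot: [-3.141, -0.0, 3.066]
force: [-1.0, -0.0, -5.8]
gripper_width: 0.0129
grasp_force: 89.8
```

```bash
python3 - <<'E'
from h import *
togo([.5567,.206,.326],175.6)
im=blobs();b=snap("side","s5")
A=cv2.resize(b[150:330,230:410],(320,320),interpolation=cv2.INTER_CUBIC);B=cv2.resize(im,(480,360))
o=np.zeros((360,800,3),np.uint8);o[:320,:320]=A;o[:360,320:]=B;cv2.imwrite("pics/m5.png",o[:,:,::-1])
E
```

```text
at [0.5574 0.206  0.3256] 175.69 rot [-3.141 -0.     3.066] t 8.43 shift cm [ 0.07 -0.   -0.04] turn 0.09101813352839372
small0 [344, 166, 12, 22] 0.73
small0 [254, 71, 34, 36] 0.68
small0 [324, 292, 485, 348] 0.55
small0 [629, 306, 22, 64] 0.52
large0 [391, 309, 55, 51] 0.81
large0 [190, 307, 61, 56] 0.8
large0 [190, 247, 58, 56] 0.79
large0 [347, 427, 8, 22] 0.75
large0 [398, 178, 60, 64] 0.57
large0 [4, 137, 8, 31] 0.43
large0 [215, 474, 6, 12] 0.35
```

View pics/m5.png

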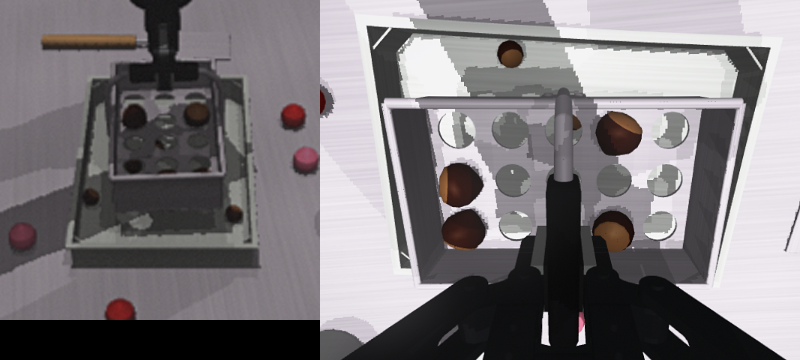

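Four large ones are in the sieve, and small ones are visible in the tray at (510,53) in the wrist half and (90,196) and (235,213) in the side half. The rest are hidden. I'll do one more shake, then lift and count.

Request:
carry_out(
  moves=[1, 0.8, 2, 0, 0, 1, 0, -2, 0, 0, 1, 0, -2, 0, 0, 1, -0.8, 2, 0, 0, 1, -0.8, 2, 0, 0, 1, 0, -2, 0, 0, 1, 0, -2, 0, 0, 1, 0.8, 2, 0, 0, 1, 0, 0, 0, 0, 1, 0, 0, 0, 0, 1, 0, 0, 0, 0],
)

```text
time: 9.55
position: [0.5575, 0.2059, 0.3257]
eef_rot: [-3.141, 0.0, 3.066]
force: [0.2, 0.3, -5.2]
gripper_width: 0.0128
grasp_force: 89.8
```

Request:
carry_out(
  moves=[1, 0, 0, -0.4, 0, 1, 0, 0, -0.8, 0, 1, 0, 0, -1.2, 0, 1, 0, 0, -1.4, 0, 1, 0, 0, -1.6, 0, 1, 0, 0, -1.6, 0, 1, 0, 0, -1.4, 0, 1, 0, 0, -1.2, 0, 1, 0, 0, -0.8, 0, 1, 0, 0, -0.4, 0, 1, 0, 0, -0.2, 0, 1, 0, 0, 0, 0],
)

```text
time: 10.55
position: [0.5574, 0.206, 0.4357]
eef_rot: [3.142, -0.0, 3.066]
force: [0.7, -0.1, -5.4]
gripper_width: 0.0126
grasp_force: 89.8
```

```bash
python3 - <<'E'
from h import *
togo([.5567,.206,.436],175.6)
b=snap("side","s6");
for d in vision.recognise("small0","side"): print("side",np.round(d["bbox"]),round(d["confidence"],2),ray("side",d["bbox"][:2],.012).round(3)[0])
im=blobs()
A=cv2.resize(b[110:330,230:410],(400,489),interpolation=cv2.INTER_CUBIC);B=cv2.resize(im,(400,300))
o=np.zeros((489,800,3),np.uint8);o[:,:400]=A;o[:300,400:]=B;cv2.imwrite("pics/m6.png",o[:,:,::-1])
E
```

```text
at [0.5574 0.206  0.4357] 175.65 rot [ 3.142 -0.     3.066] t 10.55 shift cm [ 0.07 -0.01 -0.03] turn 0.050218230527661945
side [283. 260.  10.  11.] 0.61 [0.463 0.172 0.012]
side [317. 234.  10.  12.] 0.54 [0.545 0.245 0.012]
side [304. 243.   6.   4.] 0.47 [0.511 0.219 0.012]
small0 [274, 77, 23, 24] 0.68
large0 [392, 308, 56, 55] 0.96
large0 [398, 178, 63, 62] 0.94
large0 [190, 307, 57, 58] 0.66
large0 [192, 247, 60, 61] 0.62
large0 [71, 122, 46, 40] 0.57
```

View pics/m6.png

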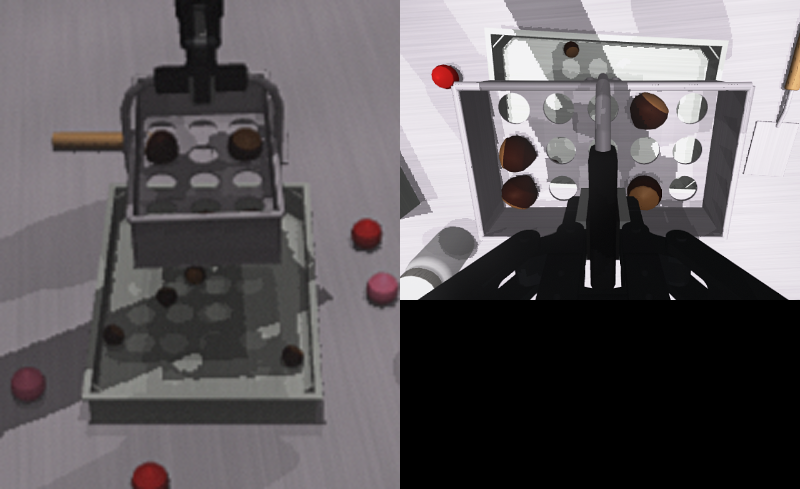

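All four small ones are in the tray, in the side half at (194,274), (166,295), (114,335) and (291,355). All four large ones are in the sieve. Now I'll carry it to the pan.

Request:
carry_out(
  moves=[1, 0, -0.7, 0, 0, 1, 0, -1.5, 0, 0, 1, -0.2, -2.2, 0, 0, 1, -0.2, -3, 0, 0, 1, -0.2, -3, 0, 0, 1, -0.2, -3, 0, 0, 1, -0.2, -3, 0, 0, 1, -0.2, -3, 0, 0, 1, -0.2, -3, 0, 0, 1, -0.2, -3, 0, 0, 1, -0.2, -3, 0, 0, 1, -0.2, -3, 0, 0],
)

```text
time: 11.8
position: [0.5524, -0.1117, 0.4359]
eef_rot: [3.142, 0.0, 3.064]
force: [0.2, -0.2, -4.7]
gripper_width: 0.0129
grasp_force: 89.8
```

Request:
carry_out(
  moves=[1, -0.2, -3, 0, 0, 1, -0.2, -3, 0, 0, 1, -0.2, -2.2, 0, 1, 1, -0.1, -1.5, 0, 2, 1, 0, -0.8, 0, 3, 1, 0, 0, 0, 5, 1, 0, 0, 0, 6, 1, 0, 0, 0, 6, 1, 0, 0, 0, 6, 1, 0, 0, 0, 6, 1, 0, 0, 0, 6, 1, 0, 0, 0, 6],
)

```text
time: 12.8
position: [0.5513, -0.2141, 0.4357]
eef_rot: [3.141, -0.001, 2.239]
force: [-0.4, -0.2, -5.1]
gripper_width: 0.0128
grasp_force: 89.8
```

Request:
carry_out(
  moves=[1, 0, 0, 0, 6, 1, 0, 0, 0, 6, 1, 0, 0, 0, 6, 1, 0, 0, 0, 5, 1, 0, 0, 0, 3.5, 1, 0, 0, 0, 2, 1, 0, 0, 0, 0.5, 1, 0, 0, 0, 0, 1, 0, 0, 0, 0],
)

```text
time: 13.55
position: [0.5516, -0.2139, 0.4357]
eef_rot: [3.141, -0.0, 1.74]
force: [-0.8, 0.4, -5.0]
gripper_width: 0.0125
grasp_force: 89.8
```

```bash
python3 - <<'E'
from h import *
togo([.5522,-.2241,.379],99.6)
t=snap("top","t7");w=snap("wrist","w7")
print("top visible of sieve:",[np.round(d["bbox"]) for d in vision.recognise("sieve","top")],[d["confidence"] for d in vision.recognise("sieve","top")])
im=blobs()
def box(c,a,L,W,z):
    a=np.radians(a);u=np.array([np.cos(a),np.sin(a)]);v=np.array([-u[1],u[0]])
    return [list(np.array(c)+i*L/2*u+j*W/2*v)+[z] for i,j in((-1,-1),(1,-1),(1,1),(-1,1))]
p=readout.get_state()["position"]
W=w.copy();T=t.copy()
for n,I in(("wrist",W),("top",T)):
  cv2.polylines(I,[px(n,box([.5522,-.2241],9.6,.176,.325,.1)).round().astype(int)],True,(0,255,0),1)
  cv2.polylines(I,[px(n,box(p[:2],9.6,.208,.128,p[2]-.279+.06)).round().astype(int)],True,(255,0,0),1)
o=np.zeros((400,800,3),np.uint8);o[:,:300]=cv2.resize(T[180:340,390:510],(300,400),interpolation=cv2.INTER_CUBIC);o[:375,300:]=cv2.resize(W,(500,375))
cv2.imwrite("pics/m7.png",o[:,:,::-1])
E
```

```text
at [ 0.5516 -0.2139  0.4357] 99.68 rot [ 3.141 -0.     1.74 ] t 13.55 shift cm [-1.01 -0.11  5.67] turn 0.08389740323312367
top visible of sieve: [array([451., 251.,  61.,  96.]), array([279., 275.,   7.,  11.])] [0.74, 0.62]
large0 [389, 308, 54, 52] 0.76
large0 [190, 248, 58, 60] 0.64
large0 [191, 305, 58, 58] 0.59
large0 [400, 176, 62, 59] 0.58
```

View pics/m7.png

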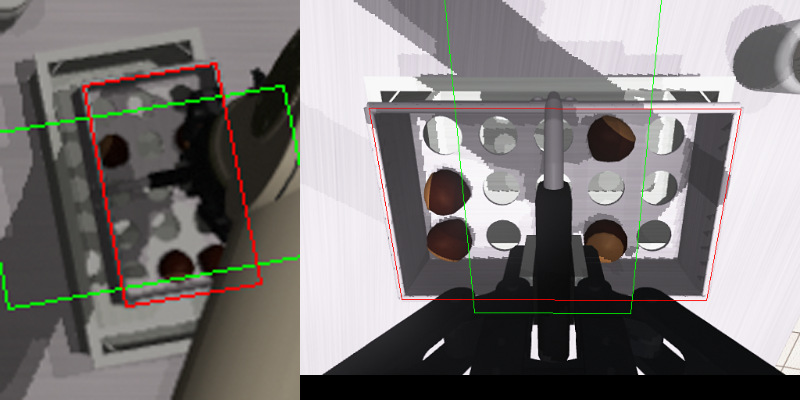

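The overlay shows I swapped the pan's axes: its long axis is at ≈9.6° (world x), not 99.6°. The sieve therefore needs another +90° tool turn so its length bridges the width. The rim overlay (sieve corners (369,108) to (741,108)) matches the real sieve within 2 mm, and all four large ones are still in.

Request:
carry_out(
  moves=[1, 0, 0, 0, 2, 1, 0, 0, 0, 4, 1, 0, 0, 0, 6, 1, 0, 0, 0, 6, 1, 0, 0, 0, 6, 1, 0, 0, 0, 6, 1, 0, 0, 0, 6, 1, 0, 0, 0, 6, 1, 0, 0, 0, 6, 1, 0, 0, 0, 6, 1, 0, 0, 0, 6, 1, 0, 0, 0, 6],
)

```text
time: 14.9
position: [0.5519, -0.2137, 0.4357]
eef_rot: [-3.142, -0.0, 0.582]
force: [-0.2, 1.0, -5.8]
gripper_width: 0.0126
grasp_force: 89.8
```

Request:
carry_out(
  moves=[1, 0, 0, 0, 6, 1, 0, 0, 0, 6, 1, 0, 0, 0, 6, 1, 0, 0, 0, 4, 1, 0, 0, 0, 2, 1, 0, 0, 0, 0, 1, 0, 0, 0, 0],
)

```text
time: 15.48
position: [0.5519, -0.2137, 0.4357]
eef_rot: [-3.142, -0.0, 0.17]
force: [-0.3, 0.0, -4.9]
gripper_width: 0.0123
grasp_force: 89.8
```

```bash
cat >> h.py <<'E'
def box(c,a,L,W,z):
    a=np.radians(a);u=np.array([np.cos(a),np.sin(a)]);v=np.array([-u[1],u[0]])
    return [list(np.array(c)+i*L/2*u+j*W/2*v)+[z] for i,j in((-1,-1),(1,-1),(1,1),(-1,1))]
E
python3 - <<'E'
from h import *
togo([.5522,-.2241,.379],9.6)
q=readout.get_state()["joint_pos"];print(q.round(2))
print("side pred",px("side",box([.5522,-.2241],9.6,.325,.176,.1)).round(1).tolist())
# side corners as seen in side0 (by eye), back-projected on rim plane
C=ray("side",[(236,377),(417,335),(461,418)],.1);print(C.round(4).tolist(),"diag mid",((C[0]+C[2])/2).round(4))
C=ray("side",[(236,377),(417,335)],.1);d=C[1]-C[0];print(np.degrees(np.arctan2(d[1],d[0])),np.linalg.norm(d))
E
```

```text
at [ 0.5519 -0.2137  0.4357] 9.74 rot [-3.142 -0.     0.17 ] t 15.48 shift cm [-0.15  1.03  5.67] turn 0.14037113195340112
[-0.45  0.33  0.94  1.55 -0.27  1.4  -0.89]
side pred [[256.3, 481.6], [467.8, 420.1], [421.9, 329.0], [237.1, 375.6]]
[[0.3756, -0.1668, 0.1], [0.6865, -0.1216, 0.1], [0.718, -0.2793, 0.1]] diag mid [ 0.5468 -0.223   0.1   ]
8.273687686156913 0.3141408023841432
```

```bash
python3 - <<'E'
from h import *
from scipy.optimize import differential_evolution as DE
G={}
for n in("top","side"):
    g=cv2.GaussianBlur(cv2.cvtColor(cv2.imread(f"pics/{n}0.png"),cv2.COLOR_BGR2GRAY),(0,0),.8).astype(np.float32)
    G[n]=np.minimum(np.hypot(cv2.Sobel(g,5,1,0),cv2.Sobel(g,5,0,1)),80)
def f(p,cams):
    s=0
    for n in cams:
        for L,W in((.325,.176),(.301,.152)):
            b=np.array(box(p[:2],p[2],L,W,.1));P=np.vstack([b[i]+(b[(i+1)%4]-b[i])*t for i in range(4) for t in np.linspace(.04,.96,80)[:,None]])
            q=px(n,P).astype(np.float32);s+=cv2.remap(G[n],q[:,0],q[:,1],cv2.INTER_LINEAR).mean()
    return -float(s)
for c in(["top"],["side"],["top","side"]):
    r=DE(f,[(.54,.565),(-.236,-.212),(7,12)],args=(c,),seed=1,maxiter=40,popsize=12);print(c,r.x.round(4),round(r.fun,1),round(f([.5522,-.2241,9.6],c),1))
w=vision.snapshot("wrist")
for d in vision.recognise("pan","top")[:1]: pass
E
```

```text
['top'] [ 0.5511 -0.213   9.5345] -117.9 -110.3
['side'] [ 0.548  -0.2206  9.604 ] -117.2 -53.8Traceback (most recent call last):
  File "<stdin>", line 15, in <module>
    return fun(*args, **kwargs)
    ret = solver.solve()
    next(self)
    ~~~~^^^^^^
    energy = self.func(parameters)
    return self.f(x, *self.args)
           ~~~~~~^^^^^^^^^^^^^^^
  File "<stdin>", line 12, in f
  File "h.py", line 4, in px
    c=vision.calibration(name);P=np.atleast_2d(P);q=(np.array(c["R"])@P.T).T+np.array(c["t"])
ValueError: time passes only in moves, steps and waits
```

Request:
carry_out(
  moves=[1, -0.2, 0.4, 0.2, 0.2, 1, -0.2, 0.4, 0.5, 0, 1, 0, 0, 0.8, 0, 1, 0, 0, 0.9, 0, 1, 0, 0, 0.9, 0, 1, 0, 0, 0.7, 0, 1, 0, 0, 0.5, 0, 1, 0, 0, 0.3, 0, 1, 0, 0, 0.2, 0, 1, 0, 0, 0.1, 0, 1, 0, 0, 0, 0, 1, 0, 0, 0, 0],
)

```text
time: 16.48
position: [0.5493, -0.2224, 0.3849]
eef_rot: [3.141, -0.0, 0.165]
force: [-0.5, 0.3, -5.0]
gripper_width: 0.0125
grasp_force: 89.8
```

```bash
python3 - <<'E'
from h import *
togo([.549,-.222,.379],9.55)
w=snap("wrist","w8");s=snap("side","s8")
p=readout.get_state()["position"]
# wrist: gray profile along columns at rows to find pan rims both sides vs sieve walls
print("sieve rim",px("wrist",box(p[:2],99.55,.208,.128,p[2]-.219)).round().tolist())
print("pan out",px("wrist",box([.55,-.222],9.55,.325,.176,.1)).round().tolist())
g=cv2.cvtColor(s,cv2.COLOR_RGB2GRAY)
print("side: sieve",[ (np.round(d["bbox"]),round(d["confidence"],2)) for d in vision.recognise("sieve","side")])
print("side pred sieve low",px("side",box(p[:2],99.55,.208,.128,p[2]-.279)).round().tolist(),"top",px("side",box(p[:2],99.55,.208,.128,p[2]-.219)).round().tolist())
E
```

```text
at [ 0.5493 -0.2224  0.3849] 9.45 rot [ 3.141 -0.     0.165] t 16.48 shift cm [-0.02 -0.04  0.59] turn -0.10388750881628539
sieve rim [[562.0, 137.0], [85.0, 138.0], [129.0, 383.0], [519.0, 383.0]]
pan out [[440.0, 434.0], [498.0, -78.0], [148.0, -78.0], [207.0, 434.0]]
side: sieve [(array([351., 391., 126., 153.]), 0.69)]
side pred sieve low [[409.0, 445.0], [364.0, 332.0], [292.0, 350.0], [325.0, 470.0]] top [[413.0, 426.0], [365.0, 311.0], [289.0, 329.0], [324.0, 451.0]]
```

```bash
python3 - <<'E'
import cv2,numpy as np
g=cv2.cvtColor(cv2.imread("pics/w8.png"),cv2.COLOR_BGR2GRAY).astype(int)
for r in(30,60,90):
    v=g[r-2:r+3].mean(0);d=np.diff(v,1)
    d=v[3:]-v[:-3]
    k=[(i+1,int(d[i])) for i in range(1,len(d)-1) if abs(d[i])>14 and abs(d[i])==abs(d[max(0,i-4):i+5]).max()]
    print(r,k)
E
```

```text
30 [(12, 14), (13, 14), (160, 14), (183, -192), (222, 184), (306, 49), (423, -131), (462, 190)]
60 [(12, 16), (13, 16), (186, -192), (225, 186), (270, -34), (331, 57), (421, -115), (459, 186)]
90 [(189, -186), (227, 166), (235, -51), (248, -88), (262, 28), (362, 43), (369, -40), (377, 14), (383, -29), (392, 30), (398, -69), (406, 27), (413, -67), (420, -106), (456, 188)]
```

The wrist image has the pan's inner rim edges at columns 186 and 459, against 185.7 and 460.3 predicted. The sieve is centred and square, so I'll lower it gently.

Request:
carry_out(
  moves=[1, 0, 0, 0.1, 0, 1, 0, 0, 0.1, 0, 1, 0, 0, 0.1, 0, 1, 0, 0, 0.08, 0, 1, 0, 0, 0.05, 0, 1, 0, 0, 0.05, 0, 1, 0, 0, 0.03, 0, 1, 0, 0, 0.03, 0, 1, 0, 0, 0, 0, 1, 0, 0, 0, 0],
)

```text
time: 17.47
position: [0.5492, -0.2223, 0.3793]
eef_rot: [-3.142, -0.0, 0.165]
force: [-0.3, -0.5, -4.6]
gripper_width: 0.0125
grasp_force: 89.8
```

Request:
carry_out(
  moves=[1, 0, 0, 0.04, 0, 1, 0, 0, 0.04, 0, 1, 0, 0, 0, 0, 1, 0, 0, 0, 0],
)

```text
time: 17.8
position: [0.5492, -0.2224, 0.3791]
eef_rot: [-3.141, -0.001, 0.165]
force: [-3.6, 2.3, 4.8]
gripper_width: 0.0124
grasp_force: 91.1
```

Request:
carry_out(
  moves=[1, 0, 0, 0.04, 0, 1, 0, 0, 0.04, 0, 1, 0, 0, 0, 0, 1, 0, 0, 0, 0],
)

```text
time: 18.13
position: [0.5492, -0.2225, 0.379]
eef_rot: [-3.141, -0.001, 0.165]
force: [-6.6, 3.7, 13.0]
gripper_width: 0.0126
grasp_force: 92.7
```

Contact is made and the sieve's weight is on the rims. I'll ease off a little and release gradually.

Request:
carry_out(
  moves=[1, 0, 0, -0.05, 0, 1, 0, 0, 0, 0, 1, 0, 0, 0, 0, 1, 0, 0, 0, 0],
  force=20,
)

```text
time: 18.47
position: [0.5493, -0.2224, 0.3791]
eef_rot: [-3.141, -0.001, 0.165]
force: [-4.8, 1.8, 7.5]
gripper_width: 0.0126
grasp_force: 91.8
```

Request:
carry_out(
  moves=[1.6, 0, 0, 0, 0, 2, 0, 0, 0, 0, 2.5, 0, 0, 0, 0, 3.2, 0, 0, 0, 0, 4.5, 0, 0, 0, 0, 6, 0, 0, 0, 0, 7, 0, 0, 0, 0, 8, 0, 0, 0, 0, 8, 0, 0, 0, 0],
)

```text
time: 19.22
position: [0.5492, -0.2223, 0.3782]
eef_rot: [-3.142, -0.0, 0.165]
force: [0.0, 0.1, 0.4]
gripper_width: 0.0797
grasp_force: 0.0
```

Request:
carry_out(
  moves=[8, 0, 0, -0.5, 0, 8, 0, 0, -1, 0, 8, 0, 0, -2, 0, 8, 0, 0, -3, 0, 8, 0, 0, -3, 0, 8, 0, 0, -3, 0, 8, 0, 0, -1.5, 0, 8, 0, 0, 0, 0, 8, 0, 0, 0, 0],
)

```text
time: 19.97
position: [0.5491, -0.2226, 0.5194]
eef_rot: [3.141, -0.002, 0.165]
force: [0.6, 0.4, -0.2]
gripper_width: 0.0801
grasp_force: 0.0
```

```bash
python3 - <<'E'
from h import *
togo([.549,-.222,.52],9.55)
im=blobs();cv2.imwrite("pics/w9.png",im[:,:,::-1])
print("sieve rim pred",px("wrist",box([.5495,-.2224],99.5,.208,.128,.16)).round().tolist())
print("plate large z pred", px("wrist",[[.5495,-.2224,.113]]).round())
print([(np.round(d["bbox"]),round(d["confidence"],2)) for d in vision.recognise("sieve","wrist")])
s=snap("side","s9")
for d in vision.recognise("small0","side"): print("small side",np.round(d["bbox"]),round(d["confidence"],2),ray("side",d["bbox"][:2],.012).round(3)[0])
t=snap("top","t9")
for n in("jar","bowl","spatula","small0"): print(n,[(np.round(d["bbox"]),round(d["confidence"],2)) for d in vision.recognise(n,"top")])
g=cv2.cvtColor(im,cv2.COLOR_RGB2GRAY).astype(int)
for r in(40,70,100):
    v=g[r-2:r+3].mean(0);d=v[3:]-v[:-3]
    print(r,[(i+1,int(d[i])) for i in range(1,len(d)-1) if abs(d[i])>25 and abs(d[i])==abs(d[max(0,i-4):i+5]).max()])
E
```

```text
at [ 0.5491 -0.2226  0.5194] 9.43 rot [ 3.141e+00 -2.000e-03  1.650e-01] t 19.97 shift cm [-0.   -0.06 -0.06] turn -0.1169064787538332
small0 [10, 37, 18, 22] 0.73
large0 [134, 200, 32, 30] 0.92
large0 [372, 147, 36, 39] 0.91
large0 [368, 237, 36, 34] 0.89
large0 [236, 234, 35, 35] 0.8
large0 [239, 194, 36, 38] 0.72
large0 [27, 270, 31, 28] 0.58
large0 [42, 128, 84, 227] 0.34
sieve rim pred [[464.0, 119.0], [186.0, 119.0], [202.0, 275.0], [447.0, 275.0]]
plate large z pred [[325. 189.]]
[(array([323., 208., 284., 200.]), 0.6)]
small side [304. 244.  10.   7.] 0.39 [0.512 0.215 0.012]
jar [(array([420., 261.,  10.,  13.]), 0.67), (array([391., 177.,  27.,  33.]), 0.61)]
bowl [(array([329., 172.,  35.,  39.]), 0.76)]
spatula [(array([185., 265.,  36., 104.]), 0.77)]
small0 [(array([279., 273.,   8.,  13.]), 0.63), (array([316., 231.,  10.,  10.]), 0.61), (array([268., 261.,   6.,   6.]), 0.57), (array([295., 296.,  10.,   6.]), 0.57)]
40 [(20, 101), (53, -116), (61, 122), (70, -157), (79, 25), (91, 81), (218, 26), (232, -157), (253, 106), (295, -67), (314, 47), (392, -118), (413, 159), (427, -34)]
70 [(67, -149), (85, 95), (221, 34), (234, -159), (252, 156), (271, -75), (340, 56), (393, -85), (411, 158), (425, -34)]
100 [(65, -152), (83, 91), (223, 27), (236, -158), (254, 59), (371, -40), (393, -57), (409, 154), (423, -38)]
```

The four large ones are in the sieve at wrist pixels (372,147), (368,237), (236,234) and (239,194). All four small ones are in the tray, and the pan's outer rims at columns 221 and 425 are centred on the sieve at ≈323. The jar, bowl and spatula are where they were and the gripper is clear, so I'm handing in.

```bash
python3 -c "
from workcell import bot
print(bot.job_done())"
```

```text
the job is handed in; nothing more can be done
None
```

The job is handed in: all four small chestnuts were shaken into the tray, the four large ones are still in the sieve, and it rests centred and square across the pan's long rims; the jar, bowl and spatula show no sign of having moved.

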